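Stroke the tablet box's lids shut

ROBOT

A 6-joint arm with a two-finger parallel gripper is mounted at the origin on the work surface. World frame = base frame: x ahead of the robot, y to its left, z up, the work surface at z = 0. Lengths are in m, angles in rad, forces in N, time in s.
With the tool pointing down it reaches from about 0.25 to 0.8 m from the base axis. Payload 3.9 kg.
Tool frame: the origin (TCP) lies between the finger pads, 19 mm behind the fingertips; this is the grasp point; z points along the fingers, y is the line along which they close (so a half turn about z gives the same grasp; the last joint's range is limited). The gripper opens to 85 mm and grips with 20 to 120 N. Pads are 22 mm wide; open, the fingers measure 114 mm over their backs; the gripper's body (76 mm by 85 mm) begins 54 mm behind the grasp point. The pads swing forward as they close: fully open they stand 13 mm farther back than shut.
Start: joints at [-1.209, 0.26, -0.138, 1.173, 0, 1.571], TCP at [0.186, -0.491, 0.25] pointing down, gripper open.
Joint ranges: [-2.78, 2.78], [-0.83, 1.72], [-1.28, 1.37], [-1.9, 2.12], [-1.57, 1.48], [-3.14, 3.14]. Speed limits (rad/s): [2.57, 2.57, 3.14, 3.14, 3.14, 3.14].

INTERFACE

Orientations are given as a unit quaternion [x, y, z, w].
In Python, from plant import manip gives the robot as it stands.
- The arm moves only by the shell command python3 -m jog 'ROWS'. ROWS is JSON, a list of rows, each a list of 7 numbers: the opening, from 0 (shut) to 1 (fully open), then the shift along the tool's x, y, z in mm, then the turn, a rotation vector about the tool's x, y, z in degrees. A call has 1 to 10 rows; each row shifts and turns the commanded pose from where the row before left it, along the tool's axes as they then stand; what a row does not reach is not made up. A row lasts 1/8 s, in which the tool goes at most 62.5 mm and 10.7 degrees, less where a joint would pass 70% of its speed; a pose out of reach is approached as far as the arm can. A call is refused whole if a number of a shift passes 62.5 or a number of a turn 10.7, either way. A call with a gripper value outside its range is refused whole. The fingers move at their own pace and stop on an object; the grip force is fixed at half the most. Time passes only in rows, so rows that do not move let the fingers close. It gives the time, the measured TCP pose, the force, the opening and the grip force at its end, in the units of the state.
- manip.read_state(): the state, without advancing time (a new reading comes with each control period).
- manip.read_camera(name): name is "scene" or "top" or "wrist"; returns a dict with "color" (480x640x3 uint8, red, green, blue), "z_map" (480x640 float32, m along the optical axis (not along the pixel's ray), 0 where there is no reading), "mtx" (3x3 intrinsics, pixels), "extrinsics" (4x4, takes a point from camera to world coordinates). Camera axes: x right, y up, looking along -z (the intrinsics and any distortion apply to the point x, -y, -z); pixel columns grow to the right and rows downward; lengths in m; the calibration is good to about 2 mm. A picture is of the moment at which its call begins.
- manip.sign_off(): hands the job in; it is judged then, once.
The state is a dict: "t": time; "q": joint angles; "dq": joint speeds; "tau": joint torques, N m; "position": TCP position; "ee_rot": TCP orientation; "contact_force": force on the tool from outside, world axes, zero at the start; "moment": the same for the moment, N m; "opening": finger opening in m; "grip_force": force on a finger pad.
Only numpy, scipy, OpenCV 4.12 (cv2) and the standard library are available. Lean on these libraries where they do the work, as an engineer would, in place of code of your own. Each camera call takes 0.05 s, during which the arm holds its last target. There are 200 camera calls.

TASK

The five flip lids of the long tablet box stand ajar. Run your fingertips lightly along the top of the row, in one stroke from the hinge side of the first lid towards the free edge of the last and without taking your hand away from the row in between, so that the lids fold fully shut one after another. Do not throw a lid open, grip, lift or shove the box, or disturb the jar, carton and beaker beside it.

Things in the scene. Friction and masses are not known exactly. Their poses are not given: they have to be found in the camera images.
- box: Long blue plastic tablet box, loose on the table, with a weighted base, about 0.6 to 0.95 kg: 196 mm long (its x), 54 mm wide (its y), 36 mm high without the lids. Origin at the centre of its underside, z up. Its top is a row of five white flip lids along its x; the row can point any way on the table.
- row_start (a point): Point on the top plane of the shut lids (40 mm above the box's underside), mid-width, at the hinge end of the row: the hinge of lid0 lies 1 mm from it.
- row_end (a point): The same at the other end of the row, 190 mm from row_start along the box's +x: the free edge of lid4 lies 2 mm short of it when shut.
- lid0 (a joint): Opening angle of lid 0 of 0..4, counted from row_start (rad): 0 shut and flat, larger is more open; starts at 0.4 to 0.75. Its hinge runs across the row, 36 mm above the box's underside, at the lid end nearer row_start; hinge spacing 38 mm. A stiff hinge (0.012 N m) keeps the lid where it is left.
- lid1 (a joint): Opening angle of lid 1 of 0..4, counted from row_start (rad): 0 shut and flat, larger is more open; starts at 0.4 to 0.75. Like lid0.
- lid2 (a joint): Opening angle of lid 2 of 0..4, counted from row_start (rad): 0 shut and flat, larger is more open; starts at 0.4 to 0.75. Like lid0.
- lid3 (a joint): Opening angle of lid 3 of 0..4, counted from row_start (rad): 0 shut and flat, larger is more open; starts at 0.4 to 0.75. Like lid0.
- lid4 (a joint): Opening angle of lid 4 of 0..4, counted from row_start (rad): 0 shut and flat, larger is more open; starts at 0.4 to 0.75. Like lid0.
- lid0_edge (a point): Middle of the upper free edge of lid 0; moves with the lid. A lid is a flat white plate 35 mm along the row, 54 mm across, 4 mm thick. Its free edge, with a grey thumb strip, points to row_end and stands up; the dark hinge pin is at the other end. Sliding from the hinge towards the free edge folds it down; the other way catches its edge and shoves the box or throws the lid open.
- lid1_edge (a point): Middle of the upper free edge of lid 1; moves with the lid.
- lid2_edge (a point): Middle of the upper free edge of lid 2; moves with the lid.
- lid3_edge (a point): Middle of the upper free edge of lid 3; moves with the lid.
- lid4_edge (a point): Middle of the upper free edge of lid 4; moves with the lid.
- jar: Bystander: white lidded pill jar, 42 mm diameter, 62 mm high, loose. Origin at the centre of its underside.
- carton: Bystander: small medicine carton 85 x 42 x 30 mm, loose. Origin at the centre of its underside.
- beaker: Bystander: red plastic beaker, 68 mm diameter at the rim, 75 mm high, loose. Origin at the centre of its underside.
There are look-alikes about, which are no part of the job. Of the things like the box, leave any that is brown; of the rest the smaller one is meant.

How it is judged:
By the outcome, as a careful person would: the job done as asked, in the order asked, and still so for the second after the job is handed in, with the robot touching nothing.
It also fails if it takes over 45 s, if anything falls off the work surface, if the arm or the gripper's body presses on something with over 40 N, if the wrist force passes 120 N, or if a joint passes its speed limit or range.

## Working session

There is one attempt and no reset: what is moved stays moved. The work goes in short steps, Python scripts to look and compute and a shell command to move; the robot and the scene stay as the last step left them, time stands still between calls to the robot, and variables do not carry over. Pictures are saved under pics/ and viewed, at most 10 in all, crops included, and the job is handed in when it is done.

```bash
mkdir -p pics; cat > h.py <<'E'
import numpy as np,cv2
from plant import manip
def cam(n):
    c=manip.read_camera(n); np.savez(''+n+'.npz',**c); return c
def load(n): return dict(np.load(''+n+'.npz'))
def world(c):
    K,E,z=c['mtx'],c['extrinsics'],c['z_map']
    v,u=np.mgrid[:z.shape[0],:z.shape[1]]
    P=np.stack([(u-K[0,2])/K[0,0]*z,-(v-K[1,2])/K[1,1]*z,-z],-1)
    return P@E[:3,:3].T+E[:3,3]
def ray(c,u,v,h):
    K,E=c['mtx'],c['extrinsics']
    d=E[:3,:3]@np.array([(u-K[0,2])/K[0,0],-(v-K[1,2])/K[1,1],-1]);o=E[:3,3]
    return o+d*(h-o[2])/d[2]
E
python3 - <<'E'
from h import *
for n in('top','scene'):
    c=cam(n); cv2.imwrite(f'pics/{n}0.png',c['color'][:,:,::-1]); print(n,c['extrinsics'].round(3).tolist(),c['mtx'].round(0).tolist(),[k for k in c])
s=manip.read_state();print(s)
E
```

```text
top [[-0.01, 0.991, -0.131, 0.466], [-1.0, -0.009, 0.006, 0.024], [0.004, 0.131, 0.991, 0.849], [0.0, 0.0, 0.0, 1.0]] [[456.0, 0.0, 322.0], [0.0, 456.0, 242.0], [0.0, 0.0, 1.0]] ['color', 'z_map', 'mtx', 'extrinsics']
scene [[0.854, -0.433, 0.288, 0.826], [0.52, 0.715, -0.467, -0.388], [-0.003, 0.549, 0.836, 0.811], [0.0, 0.0, 0.0, 1.0]] [[579.0, 0.0, 320.0], [0.0, 579.0, 241.0], [0.0, 0.0, 1.0]] ['color', 'z_map', 'mtx', 'extrinsics']
{'t': 0.1, 'q': array([-1.20900448e+00,  2.60606432e-01, -1.39272777e-01,  1.17269285e+00,
        1.25679175e-05,  1.57078041e+00]), 'dq': array([-6.41671451e-04, -1.24924861e-03,  2.52784061e-03,  4.63746708e-04,
       -3.38433974e-05,  8.05867652e-04]), 'tau': array([ 1.39552478e-03, -4.06508088e+01,  2.54527581e+01,  1.01589994e-02,
        3.17958234e-05,  1.31212826e-05]), 'position': array([ 0.18561764, -0.49045743,  0.24924197]), 'ee_rot': array([ 9.83681083e-01,  1.79918699e-01, -1.53548677e-04, -8.74511687e-04]), 'contact_force': array([-0.28186155,  0.09272755, -0.44264048]), 'moment': array([ 0.0378829 , -0.01787774,  0.05052243]), 'grip_force': 0.0, 'opening': 0.08557937659106568}
```

View pics/top0.png

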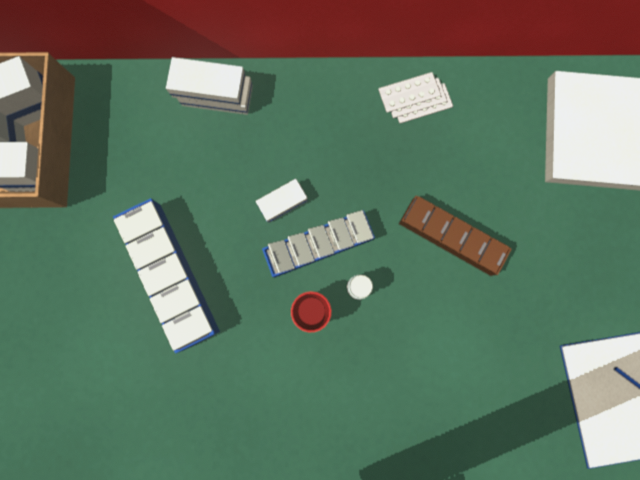

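View pics/scene0.png

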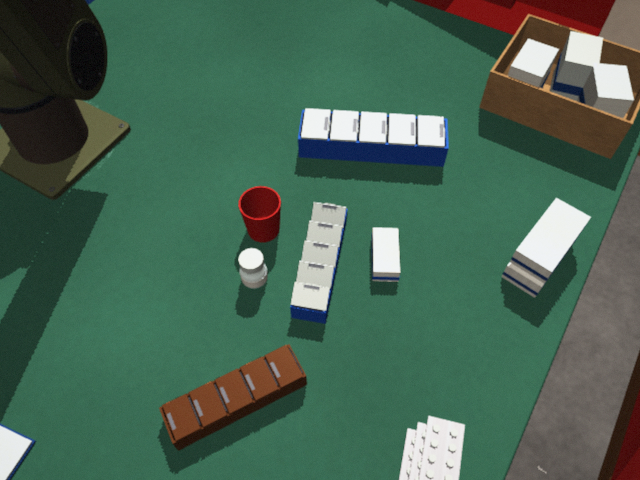

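Three look-alikes in the top view: a large blue box at (165,275), a small blue one at (318,243) and a brown one at (456,235). The brown one is excluded, and of the two blue ones the smaller, at (318,243), is meant. The beaker is at (311,312), the jar at (360,287) and the carton at (282,200). Next I'll take an enlarged crop and measure.

```bash
python3 - <<'E'
from h import *
t=load('top');s=load('scene')
a=cv2.resize(t['color'][190:300,245:395],None,fx=4,fy=4,interpolation=2)[:, :, ::-1]
cv2.imwrite('pics/crop.png',a)
for n,c,roi in(('top',t,(205,280,258,380)),('scene',s,(195,325,285,355))):
    W=world(c);v0,v1,u0,u1=roi
    P=W[v0:v1,u0:u1].reshape(-1,3);P=P[(P[:,2]>0.03)&(P[:,2]<.09)]
    r=cv2.minAreaRect((P[:,:2]*1000).astype(np.float32)); print(n,len(P),r, P.mean(0).round(3))
    m=P[:,:2].mean(0);_,_,V=np.linalg.svd(P[:,:2]-m);d=V[0]*(-1 if V[0][1]>0 else 1)
    print('axis',d.round(3))
    S=(P[:,:2]-m)@d
    for b in np.arange(-.11,.11,.005):
        k=(S>=b)&(S<b+.005)
        if k.sum()>3: print(round(b,3),k.sum(),np.percentile(P[k,2],[10,50,90]).round(4))
W=world(t)
for nm,(u,v) in dict(jar=(360,287),beaker=(311,312),carton=(282,200)).items():
    P=W[v-25:v+25,u-25:u+25].reshape(-1,3);print(nm,W[v,u].round(3))
E
```

```text
top 3060 ((574.6575927734375, 32.265113830566406), (209.69024658203125, 131.137939453125), 86.71646118164062) [0.573 0.027 0.048]
axis [ 0.228 -0.974]
-0.1 34 [0.0345 0.0361 0.0378]
-0.095 34 [0.0327 0.0355 0.0371]
-0.09 28 [0.0305 0.0377 0.0598]
-0.085 90 [0.0308 0.059  0.061 ]
-0.08 118 [0.0308 0.0575 0.0611]
-0.075 111 [0.0308 0.0539 0.0568]
-0.07 112 [0.0311 0.0494 0.0531]
-0.065 106 [0.0308 0.0447 0.049 ]
-0.06 89 [0.0327 0.0414 0.0445]
-0.055 37 [0.0305 0.0372 0.0416]
-0.05 69 [0.0323 0.0573 0.06  ]
-0.045 98 [0.0367 0.0574 0.0599]
-0.04 94 [0.0502 0.054  0.0576]
-0.035 91 [0.0472 0.0505 0.0532]
-0.03 89 [0.0425 0.0469 0.0498]
-0.025 86 [0.0401 0.0432 0.0465]
-0.02 50 [0.036  0.0401 0.0424]
-0.015 36 [0.034  0.0555 0.0588]
-0.01 77 [0.0559 0.0583 0.0605]
-0.005 86 [0.0528 0.0562 0.0592]
0.0 88 [0.049  0.0527 0.0552]
0.005 84 [0.0452 0.0484 0.0519]
0.01 84 [0.0419 0.0446 0.0476]
0.015 71 [0.0388 0.0417 0.0446]
0.02 31 [0.0336 0.0391 0.0424]
0.025 59 [0.0534 0.0568 0.0594]
0.03 90 [0.0532 0.057  0.0597]
0.035 82 [0.0509 0.0536 0.0567]
0.04 85 [0.0472 0.05   0.0531]
0.045 92 [0.04
[... 1166 characters left out ...]
0.0518]
-0.005 141 [0.0432 0.0458 0.0485]
0.0 118 [0.0404 0.0429 0.0453]
0.005 16 [0.0347 0.0416 0.0432]
0.01 18 [0.0359 0.056  0.0574]
0.015 107 [0.0551 0.0575 0.0593]
0.02 147 [0.0518 0.0548 0.0574]
0.025 139 [0.0486 0.051  0.0542]
0.03 143 [0.0455 0.0476 0.0506]
0.035 147 [0.0421 0.0443 0.047 ]
0.04 91 [0.0391 0.0414 0.0438]
0.045 9 [0.0368 0.0516 0.0522]
0.05 106 [0.0518 0.0538 0.0557]
0.055 137 [0.0492 0.0517 0.054 ]
0.06 133 [0.0472 0.0494 0.0519]
0.065 145 [0.0444 0.0469 0.0497]
0.07 140 [0.0419 0.044  0.0466]
0.075 140 [0.0393 0.0416 0.0439]
0.08 182 [0.0323 0.0369 0.0412]
0.085 33 [0.0312 0.0347 0.0381]
jar [ 0.491 -0.046  0.061]
beaker [0.449 0.04  0.005]
carton [0.653 0.091 0.029]
```

View pics/crop.png

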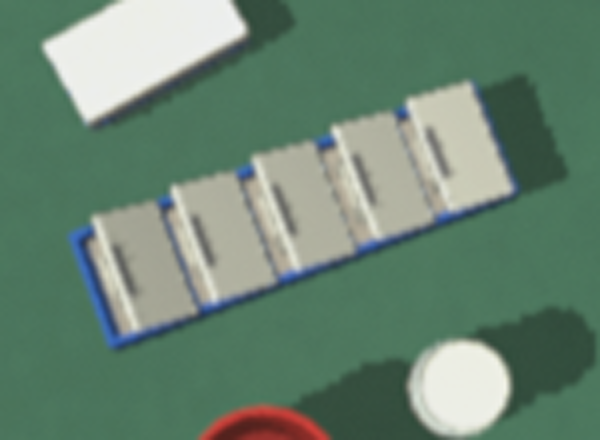

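The crop confirms it. All five lids of the small blue box stand ajar with the thumb-strip edges on the left (+y), so row_start is the right end (world -y). Both views agree on heights: free edges about 60 mm, hinges about 37–40 mm. The tool's y axis already lies along the row, so I'll move to behind row_start with the gripper closing, and check the corners in the top view.

```bash
python3 -m jog '[[0,50,-20,0,0,0,0],[0,55,-22,0,0,0,0],[0,55,-22,0,0,0,0],[0,55,-22,0,0,0,0],[0,55,-22,0,0,0,0],[0,55,-22,0,0,0,0],[0,55,-22,0,0,0,0],[0,55,-22,0,0,0,0],[0,55,-22,0,0,0,0],[0,50,-22,0,0,0,0]]'
python3 - <<'E'
from h import *
t=load('top')
Q=np.array([ray(t,245+u/4-.4,190+v/4-.4,.036)[:2] for u,v in((75,235),(115,347),(517,190),(472,82))])
print(Q.round(4).tolist(),Q.mean(0))
d=(Q[0]+Q[1]-Q[2]-Q[3])/2;print(np.linalg.norm(d),d/np.linalg.norm(d),np.linalg.norm(Q[0]-Q[1]))
c=np.array([.5723,.0214]);a=np.array([-.35,.937])
s=manip.read_state();p=s['position'];print('along',(p[:2]-c)@a,'across',(p[:2]-c)@[.937,.35],p,s['ee_rot'])
E
```

```text
t: 1.35
position: [0.6149, -0.0943, 0.2494]
ee_rot: [0.984, 0.18, -0.0, -0.0]
contact_force: [0.6, -0.5, 0.0]
opening: -0.0
grip_force: 0.0
[[0.563, 0.1241], [0.5127, 0.106], [0.5815, -0.0746], [0.6312, -0.0554]] [0.57211157 0.02502904]
0.1927183389860037 [-0.35551699  0.93466982] 0.05349387113463114
along -0.12333729156808698 across -0.0006322208427754003 [ 0.6148557  -0.09433404  0.24939733] [ 9.83642906e-01  1.80129096e-01 -3.75912549e-04 -3.21357264e-05]
```

```bash
python3 -m jog '[[0,0,0,40,0,0,0],[0,0,0,50,0,0,0],[0,0,0,50,0,0,0],[0,0,0,25,0,0,0],[0,0,0,10,0,0,0],[0,0,0,0,0,0,0],[0,0,0,0,0,0,0]]'
python3 - <<'E'
from h import *
c=cam('scene');im=c['color'][180:340,220:420];cv2.imwrite('pics/s1.png',cv2.resize(im,None,fx=4,fy=3.75/1,interpolation=2)[:,:,::-1])
t=cam('top');W=world(t)
p=manip.read_state();print(p['position'],p['contact_force'])
E
```

```text
t: 2.22
position: [0.6149, -0.0962, 0.0765]
ee_rot: [0.984, 0.18, 0.001, 0.0]
contact_force: [-0.6, -0.4, -0.4]
opening: 0.0003
grip_force: 0.0
[ 0.6148772  -0.09618817  0.07655671] [ 0.07149754 -0.40702957  0.54263673]
```

View pics/s1.png

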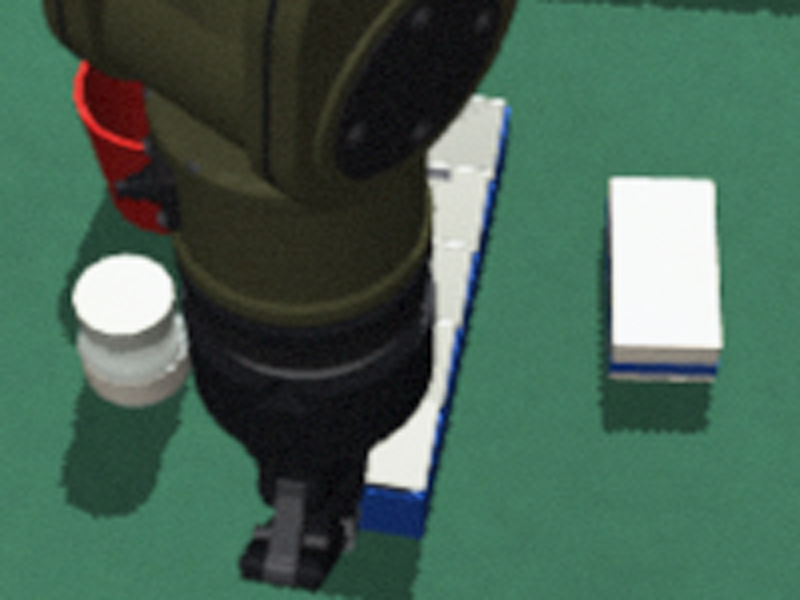

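The scene view shows the shut fingers at about (290,540), clear of the hinge end of the box at (390,510). I'll lower them to just above the top plane and start the stroke.

```bash
python3 -m jog '[[0,0,0,7,0,0,0],[0,0,0,6,0,0,0],[0,0,0,0,0,0,0],[0,0,-6,0,0,0,0],[0,0,-6,0,0,0,0],[0,0,-6,0,0,0,0],[0,0,-6,0,0,0,0]]'; python3 -m jog '[[0,0,-6,0,0,0,0],[0,0,-6,0,0,0,0],[0,0,-5,0,0,0,0]]'
```

```text
t: 3.2
position: [0.6051, -0.073, 0.0621]
ee_rot: [0.984, 0.18, 0.0, 0.0]
contact_force: [-0.5, -0.1, -0.1]
opening: 0.0001
grip_force: 0.0
t: 3.58
position: [0.5994, -0.0574, 0.0622]
ee_rot: [0.984, 0.18, 0.0, 0.0]
contact_force: [-0.1, -0.2, 0.5]
opening: 0.0
grip_force: 0.3
```

```bash
python3 -m jog '[[0,0,-5,1,0,0,0],[0,0,-2,0.5,0,0,0],[0,0,-1,0.5,0,0,0]]';python3 -m jog '[[0,0,-1,0.5,0,0,0],[0,0,-1,0,0,0,0]]'
```

```text
t: 3.95
position: [0.5962, -0.05, 0.0599]
ee_rot: [0.984, 0.18, -0.0, -0.0]
contact_force: [1.1, 0.1, 0.6]
opening: 0.0002
grip_force: 0.2
t: 4.2
position: [0.5956, -0.0483, 0.0594]
ee_rot: [0.984, 0.18, -0.0, -0.0]
contact_force: [0.8, -0.4, 0.8]
opening: 0.0003
grip_force: 0.1
```

```bash
python3 - <<'E'
from h import *
c=cam('scene');im=c['color'][180:340,220:420];cv2.imwrite('pics/s2.png',cv2.resize(im,None,fx=4,fy=3.75,interpolation=2)[:,:,::-1])
p=manip.read_state();print(p['position'],p['contact_force'])
E
```

```text
[ 0.59547423 -0.04815228  0.05940391] [-0.1367977   0.07884907  0.17522147]
```

View pics/s2.png

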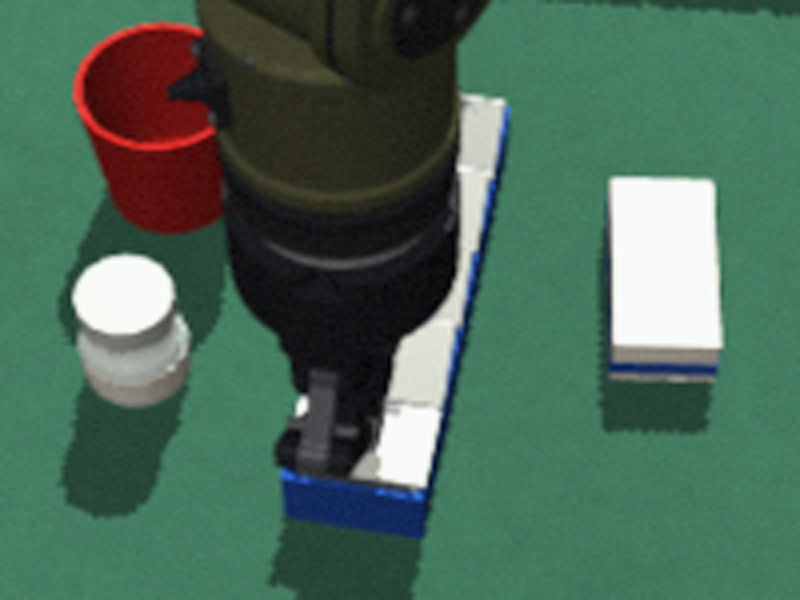

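Lid 0 lies down, white and flat around (405,445), and the box has not moved. I'll lower in half-millimetre steps to find light contact.

```bash
python3 -m jog '[[0,0,0,0.5,0,0,0],[0,0,0,0,0,0,0]]';python3 -m jog '[[0,0,0,0.5,0,0,0],[0,0,0,0,0,0,0]]'; python3 -c "
from h import *
print(manip.read_state()['position'],manip.read_state()['contact_force'])"
```

```text
t: 4.5
position: [0.5956, -0.0483, 0.0589]
ee_rot: [0.984, 0.18, -0.0, -0.0]
contact_force: [-0.0, 0.1, 0.4]
opening: 0.0
grip_force: 0.0
t: 4.75
position: [0.5956, -0.0483, 0.0588]
ee_rot: [0.984, 0.18, 0.0, -0.0]
contact_force: [-0.2, 0.0, 2.9]
opening: 0.0001
grip_force: 1.5
[ 0.59563076 -0.04829369  0.05875211] [-0.20402537  0.02256024  2.90247323]
```

```bash
python3 -m jog '[[0,0,-3,0,0,0,0],[0,0,-5,0,0,0,0],[0,0,-5,0,0,0,0]]';python3 -m jog '[[0,0,-5,0,0,0,0],[0,0,-5,0,0,0,0],[0,0,-5,0,0,0,0],[0,0,-5,0,0,0,0]]'
```

```text
t: 5.12
position: [0.5914, -0.036, 0.0587]
ee_rot: [0.984, 0.18, 0.0, 0.0]
contact_force: [1.4, -1.8, 2.5]
opening: -0.0002
grip_force: 1.2
t: 5.62
position: [0.5841, -0.0172, 0.0588]
ee_rot: [0.984, 0.18, 0.0, 0.0]
contact_force: [1.1, -2.8, 4.1]
opening: 0.0001
grip_force: 2.1
```

```bash
python3 -m jog '[[0,0,-5,-0.2,0,0,0],[0,0,-5,0,0,0,0],[0,0,-5,0,0,0,0]]';python3 -m jog '[[0,0,-5,0,0,0,0],[0,0,-5,0,0,0,0],[0,0,-5,0,0,0,0]]';python3 -m jog '[[0,0,-5,0,0,0,0],[0,0,-5,0,0,0,0],[0,0,-5,0,0,0,0]]'
```

```text
t: 6.0
position: [0.5785, -0.0031, 0.0587]
ee_rot: [0.984, 0.18, -0.0, 0.0]
contact_force: [1.2, -3.6, 3.2]
opening: 0.0001
grip_force: 1.9
t: 6.38
position: [0.5732, 0.0109, 0.0587]
ee_rot: [0.984, 0.18, 0.0, -0.0]
contact_force: [1.8, -3.3, 4.1]
opening: -0.0001
grip_force: 2.0
t: 6.75
position: [0.5679, 0.025, 0.0587]
ee_rot: [0.984, 0.18, -0.0, 0.0]
contact_force: [1.7, -3.9, 4.1]
opening: 0.0001
grip_force: 2.1
```

```bash
python3 - <<'E'
from h import *
c=cam('scene');im=c['color'][180:340,220:420];cv2.imwrite('pics/s3.png',cv2.resize(im,None,fx=4,fy=3.75,interpolation=2)[:,:,::-1])
p=manip.read_state();print(p['position'],p['contact_force'])
E
```

```text
[0.56770208 0.02553042 0.05872088] [ 0.37403845 -2.63668421  3.7257797 ]
```

View pics/s3.png

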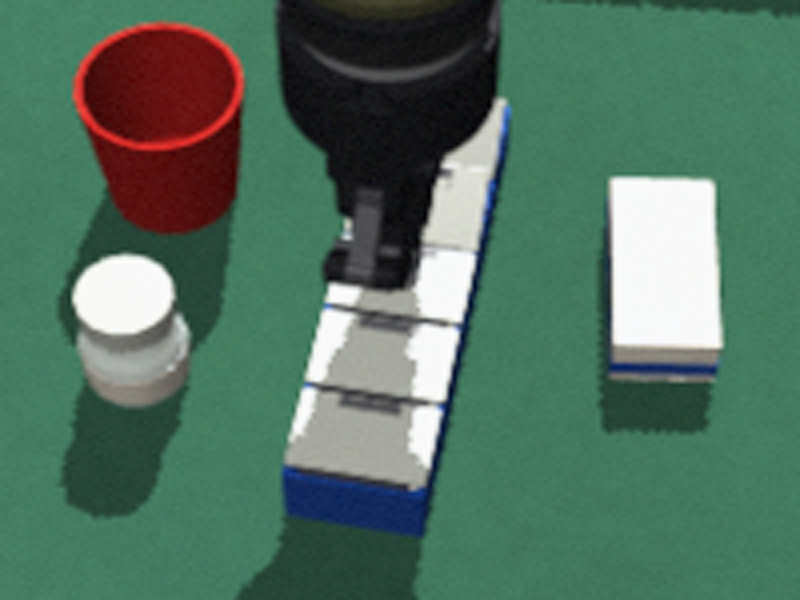

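Lids 0 to 2 are flat, at about (350,430), (390,340) and (440,280). The box end is still at (355,500), so the box hasn't shifted. I'll carry on, slightly lighter.

```bash
python3 -m jog '[[0,0,-5,-0.2,0,0,0],[0,0,-5,0,0,0,0],[0,0,-5,0,0,0,0]]';python3 -m jog '[[0,0,-5,0,0,0,0],[0,0,-5,0,0,0,0],[0,0,-5,0,0,0,0]]';python3 -m jog '[[0,0,-5,0,0,0,0],[0,0,-5,0,0,0,0],[0,0,-5,0,0,0,0]]'
```

```text
t: 7.18
position: [0.5628, 0.0381, 0.0588]
ee_rot: [0.984, 0.18, -0.0, 0.001]
contact_force: [1.2, -6.0, 4.1]
opening: -0.0
grip_force: 2.8
t: 7.55
position: [0.557, 0.0533, 0.0588]
ee_rot: [0.984, 0.18, -0.0, -0.0]
contact_force: [0.8, -1.4, 2.7]
opening: -0.0002
grip_force: 1.3
t: 7.92
position: [0.5517, 0.0672, 0.0588]
ee_rot: [0.984, 0.18, -0.0, -0.0]
contact_force: [1.0, -1.6, 1.4]
opening: -0.0003
grip_force: 0.9
```

```bash
python3 -m jog '[[0,0,-4,0,0,0,0],[0,0,-4,0,0,0,0],[0,0,-4,0.1,0,0,0]]';python3 -m jog '[[0,0,-5,0.1,0,0,0],[0,0,-5,0,0,0,0],[0,0,-5,0,0,0,0]]';python3 -m jog '[[0,0,-5,0,0,0,0],[0,0,-5,0,0,0,0]]'
python3 - <<'E'
from h import *
c=cam('scene');im=c['color'][180:340,220:420];cv2.imwrite('pics/s4.png',cv2.resize(im,None,fx=4,fy=3.75,interpolation=2)[:,:,::-1])
p=manip.read_state();print(p['position'],p['contact_force'])
E
```

```text
t: 8.3
position: [0.548, 0.078, 0.059]
ee_rot: [0.984, 0.18, 0.0, 0.0]
contact_force: [0.3, -1.2, 1.8]
opening: -0.0001
grip_force: 0.8
t: 8.68
position: [0.5425, 0.0924, 0.0588]
ee_rot: [0.984, 0.18, 0.0, -0.0]
contact_force: [-0.0, -1.7, 3.8]
opening: 0.0002
grip_force: 1.3
t: 8.93
position: [0.539, 0.1017, 0.0587]
ee_rot: [0.984, 0.18, 0.0, -0.0]
contact_force: [0.1, -1.7, 3.4]
opening: 0.0
grip_force: 1.4
[0.53869162 0.10222467 0.05872869] [ 0.63770872 -0.97383419  2.71384009]
```

View pics/s4.png

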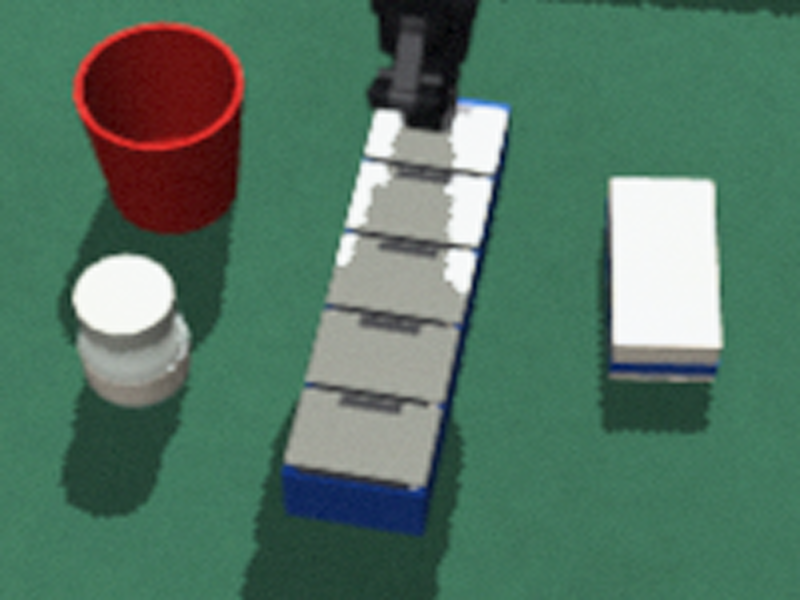

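All five lids are flat, lid 4 being at (440,130), and the box is in place. I'll finish past row_end and lift off.

```bash
python3 -m jog '[[0,0,-5,0,0,0,0],[0,0,-5,0,0,0,0],[0,0,-3,-3,0,0,0],[0,0,0,-15,0,0,0],[0,0,0,-40,0,0,0],[0,0,0,-50,0,0,0],[0,0,-50,-30,0,0,0],[0,0,-60,0,0,0,0],[0,0,-60,0,0,0,0],[0,0,0,0,0,0,0]]'
python3 - <<'E'
from h import *
c=cam('scene');W=world(c)
P=W[195:325,285:355].reshape(-1,3);P=P[(P[:,2]>0.03)&(P[:,2]<.09)]
print(cv2.minAreaRect((P[:,:2]*1000).astype(np.float32)))
a=np.array([-.35,.937]);S=(P[:,:2]-[.5723,.0214])@a
for b in np.arange(-.1,.1,.01):
    k=(S>=b)&(S<b+.01);print(round(b,2),np.percentile(P[k,2],[50,95]).round(4))
cv2.imwrite('pics/s5.png',cv2.resize(c['color'][180:340,220:420],None,fx=4,fy=3.75,interpolation=2)[:,:,::-1])
E
```

```text
t: 10.22
position: [0.4894, 0.2347, 0.1983]
ee_rot: [0.977, 0.212, -0.004, -0.018]
contact_force: [0.1, -0.4, -0.5]
opening: 0.0001
grip_force: 0.0
((571.4945678710938, 23.767112731933594), (54.433990478515625, 199.18679809570312), 20.435733795166016)
-0.1 [0.0361 0.0407]
-0.09 [0.0397 0.0417]
-0.08 [0.0395 0.0417]
-0.07 [0.0397 0.0418]
-0.06 [0.0392 0.0416]
-0.05 [0.0395 0.0418]
-0.04 [0.0397 0.0419]
-0.03 [0.0398 0.0419]
-0.02 [0.0391 0.0415]
-0.01 [0.0397 0.0416]
-0.0 [0.0396 0.0417]
0.01 [0.0397 0.0417]
0.02 [0.0392 0.0418]
0.03 [0.0396 0.0417]
0.04 [0.0399 0.0418]
0.05 [0.0394 0.0415]
0.06 [0.0392 0.0418]
0.07 [0.0395 0.0418]
0.08 [0.0394 0.0421]
0.09 [0.0385 0.0414]
```

View pics/s5.png

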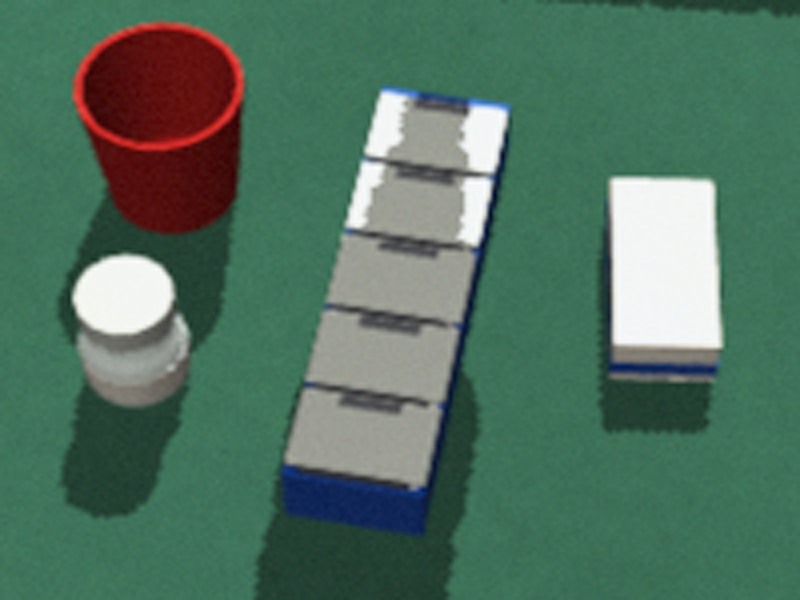

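All five lids are flat at 40 mm, and the box, jar, carton and beaker have not moved. I'm handing in.

```bash
python3 -m jog '[[0,0,0,0,0,0,0],[0,0,0,0,0,0,0]]'; python3 -c "
from plant import manip
print(manip.sign_off())"
```

```text
t: 10.52
position: [0.4903, 0.2323, 0.1974]
ee_rot: [0.977, 0.21, -0.004, -0.017]
contact_force: [0.6, -0.8, 0.8]
opening: -0.0002
grip_force: 0.0
the job is handed in; nothing more can be done
None
```

I folded all five lids of the small blue tablet box shut in one stroke from row_start to row_end, with no visible movement of the box, jar, carton or beaker, and handed the job in at about 10.5 s; no verdict came back.

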